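Set a fossil shell under the sliding magnifier

ROBOT

A 7-joint arm with a two-finger parallel gripper is mounted at the origin on the work surface. World frame = base frame: x ahead of the robot, y to its left, z up, the work surface at z = 0. Lengths are in m, angles in rad, forces in N, time in s.
With the tool pointing down it reaches from about 0.4 to 0.875 m from the base axis. Payload 19.3 kg.
Tool frame: the origin (TCP) lies midway between the tips of the shut fingers; the grasp point (between the pads) lies 19 mm behind it; z points along the fingers, y is the direction in which the jaws open and shut (so a half turn about z gives the same grasp; the last joint's range is limited). The gripper opens to 85 mm and grips with 20 to 120 N. Pads are 22 mm wide; open, the fingers measure 114 mm over their backs; the gripper's body (76 mm by 85 mm) begins 54 mm behind the grasp point. The pads swing forward as they close: fully open they stand 13 mm farther back than shut.
Start: joints at [-1.312, 0.521, -0.036, 1.599, 0.021, 1.021, -0.113], TCP at [0.202, 0.592, 0.231] pointing down, gripper open.
Joint ranges: [-2.91, 2.91], [-0.3, 2.13], [-1.5, 1.42], [0.17, 2.43], [-1.26, 4.41], [0.16, 1.93], [-2.52, 2.52]. Speed limits (rad/s): [1.89, 1.89, 2.39, 2.39, 3.01, 3.01, 3.01].

INTERFACE

Orientations are given as [roll, pitch, yaw] about the fixed x, y, z axes, in that order (R = Rz(yaw) Ry(pitch) Rx(roll)).
In Python, from workcell import bot gives the robot as it stands.
- The arm moves only by the tool servo_tool, never from a script. Its argument "plan" is a list of rows, each a list of 5 numbers: the shift along the world's x, y, z in mm, then the turn about the world's z in rad, then the gripper's target within -1 to 1 (shut at 1, half-way at 0, fully open at -1). In form: [[tx, ty, tz, yaw, jaw], ...]. A call has exactly 10 rows; each row is the pose to reach, as a shift and turn from the pose commanded when the call began; what a row does not reach only later rows make up. A row lasts 1/12 s, in which the tool goes at most 41.7 mm and 7.16 degrees, less where a joint would pass 70% of its speed; a pose out of reach is approached as far as the arm can. A call with a gripper value outside its range is refused whole. The fingers move at their own pace and stop on an object; "squeeze" is the grip in N (left out, the last holds). Time passes only in rows, so rows that repeat a pose let the fingers close, or fill a call up. It gives the time, the measured TCP pose, the force and the opening at its end, in the units of the state.
- bot.observe(): the state, without advancing time (a new reading comes with each control period).
- bot.grab_frame(name): name is "scene" or "top" or "wrist"; returns the picture (400x640x3 uint8, blue, green, red); there is no depth.
- bot.calibration(name): a dict with "fx", "fy", "cx", "cy" (pixels), "T" (4x4, takes a point from camera to world coordinates). Camera axes: x right, y down, z forward; pixel columns grow to the right and rows downward; lengths in m; the calibration is good to about 2 mm. The wrist camera is an equidistant fisheye: a pixel r from the principal point sees the ray r / f radians off the axis. A picture is of the moment at which its call begins: read the wrist's pose just before it. calibration takes no time and is no camera call; for the wrist camera it gives the pose at the moment of the call.
- bot.job_done(): hands the job in, once; it reports no verdict.
The state is a dict: "clock": time; "qpos": joint angles; "qd": joint speeds; "joint_efforts": joint torques, N m; "position": TCP position; "tool_rot": TCP orientation; "force": force on the tool from outside, world axes, zero at the start; "moment": the same for the moment, N m; "grip_width": finger opening in m.
Only numpy, scipy, OpenCV 4.12 (cv2) and the standard library are available. Lean on these libraries where they do the work, as an engineer would, in place of code of your own. Each camera call takes 0.05 s, during which the arm holds its last target.

TASK

Pick up the wooden block with the coiled shell on it, and set it down (do not drop it) flat in the small tray of the viewing stand. Then squeeze the magnifier carriage's lock tab against its grip plate and, keeping it squeezed, slide the carriage along the rail until the lens is centred over the shell block; let go so that the tab springs out and the carriage locks there. Leave the crystal block, the slide box and the jar where they stand.

Things in the scene. Friction and masses are not known exactly. Their poses are not given: they have to be found in the camera images.
- viewer: viewing stand, fixed to the bench: white base plate 200 mm (x) by 420 mm (y), 10 mm thick; aluminium rail 24 mm wide all along its y, 55 mm to +x of the middle, top 44 mm above the bench; black end blocks 56 mm high at both rail ends. Origin: centre of the base's underside; z up. The rail runs along its y axis.
- carriage (a joint): place of the carriage along the rail in m, 0 to 0.30, growing to the stand's +y. Starts at 0 to 0.05, the parking stretch, where it moves freely (1 N). From there on the rail has lock notches every 8 mm (0.060, 0.068 ... 0.292): with the tab out it cannot be slid (holds over 40 N); with it in it takes 1 to 2 N. Let go between notches, it jumps to the nearest.
- lock_tab (a joint): how far the lock tab is pressed in, in m: 0 = out (locked, in a notch), 0.007 = fully in, at its hard stop. The lock is clear of the notches beyond 0.0045. Spring-loaded: about 7 N at the start, 10.5 N fully in; springs out by itself when let go.
- grip (a point): middle of the carriage's pinch grip, 118 mm above the bench, axes as the stand's. Two upright plates, 8 mm thick, 36 mm wide along the rail: fixed black plate, outer face 22 mm to -x, top at 135 mm; ribbed grey lock tab, outer face 22 mm to +x, top at 128 mm, moves to -x when pressed. Over both 44 mm, 37 mm pressed in. Pinch across the rail (along x). Carriage below: 60 mm long, top at 56 mm.
- lens (a point): centre of the round magnifier lens (76 mm across its rim, 8 mm thick, transparent), 76 mm above the bench, on a steel arm 100 mm to -x of the grip (arm's top 80 mm above the bench); moves with the carriage, axes parallel to the stand's.
- tray: shallow grey tray fixed on the stand's base under the lens's line of travel, towards the +y part of the rail. 94 mm (x, across the rail) by 66 mm (y, along it), inside 82 by 54 mm, rim 9 mm high, walls and floor 6 mm thick. Origin: centre of its underside, 10 mm above the bench; axes parallel to the stand's.
- shell_block: wooden plinth 70 mm (x) by 44 mm (y) by 34 mm high with a pale flat coiled shell on top (36 mm across, up to 5 mm high), 110 to 230 g. Lies loose on the bench left or right of the stand. Origin: centre of its underside; z up. It goes in the tray with its long side across the rail, either way round.
- crystal_block: bystander: the same plinth, with a group of pointed crystals standing on it (up to 35 mm high). Stands on the other side of the stand. Origin: centre of its underside.
- slide_box: bystander: closed wooden box, 100 (x) by 130 (y) by 30 mm. Origin: centre of its underside.
- jar: bystander: glass jar with a black lid, 70 mm across, 100 mm high. Origin: centre of its underside.
There are look-alikes about, which are no part of the job. What is shaped like the shell_block but orange or pink is not meant.

How it is judged:
On the way, in this order (a step that is already met when the one before it is completed fails the run):
1. the shell block, still held, is lowered into the tray (its underside less than 10 mm above the tray's floor) (z of shell_block in the frame of tray below 0.016 m and horizontal distance between shell_block and tray below 0.01 m and contact force between the fingers and shell_block above 0.5 N), for 0.05 s.
2. the shell block is let go, flat in the tray (z of shell_block in the frame of tray below 0.0075 m and horizontal distance between shell_block and tray below 0.01 m and angle between shell_block's own z axis and vertical below 0.06 rad and contact force between the fingers and shell_block below 0.1 N), for 0.2 s.
3. with the lock tab pressed in (more than 4.5 mm), the lens is brought within 12 mm, along the rail, of the middle of the shell block (value of joint lock_tab above 0.0045 m and y of shell_block in the frame of lens between -0.012 and 0.012 m), for 0.05 s.
At the end, for the whole second after the job is handed in: The shell block lies flat and at rest on the tray's floor within 10 mm of its centre, the lens stands within 12 mm, along the rail, of the middle of the shell block, and the lock tab is out again in a notch (pressed less than 1.5 mm) (value of joint lock_tab below 0.0015 m and y of shell_block in the frame of lens between -0.012 and 0.012 m and z of shell_block in the frame of tray below 0.0075 m and horizontal distance between shell_block and tray below 0.01 m and angle between shell_block's own z axis and vertical below 0.06 rad and linear speed of shell_block below 0.01 m/s); the robot touches nothing.
It fails at once if the crystal block is moved more than 20 mm (distance of crystal_block from where it was at the start of the episode above 0.02 m).
It fails at once if the slide box is moved more than 20 mm (distance of slide_box from where it was at the start of the episode above 0.02 m).
It fails at once if the jar is moved more than 20 mm (distance of jar from where it was at the start of the episode above 0.02 m).
It also fails if it takes over 59 s, if anything falls off the work surface, if the arm or the gripper's body presses on something with over 40 N, if the wrist force passes 120 N, or if a joint passes its speed limit or range.

## Working session

There is one attempt and no reset: what is moved stays moved. The work goes in short steps, Python scripts to look and compute and a tool call to move; the robot and the scene stay as the last step left them, time stands still between calls to the robot, and variables do not carry over. Pictures are saved under pics/ and viewed, and the job is handed in when it is done.

Besides the shell and the picture viewer there is one more tool, called in YAML: its name, and indented under it one key for each argument. servo_tool: Moves the arm, as the interface text tells. Its arguments: {"type":"object","properties":{"plan":{"type":"array","items":{"type":"array","items":{"type":"number"}}},"squeeze":{"type":"number"}},"required":["plan"]}

```bash
mkdir -p pics
python3 - <<'E'
from workcell import bot
import cv2
print(bot.observe())
for n in ["scene","top","wrist"]:
    c=bot.calibration(n); print(n,c)
    cv2.imwrite(f"pics/a_{n}.png",bot.grab_frame(n))
E
```

```text
{'clock': 0.0, 'qpos': array([-1.31220791,  0.52203814, -0.03632609,  1.59996505,  0.02121041,
        1.02111148, -0.11281237]), 'qd': array([-0.00131776, -0.00104241, -0.0005348 , -0.00082998, -0.00047164,
        0.001135  , -0.00267739]), 'joint_efforts': array([-5.09511883e-04, -9.27114201e+01,  1.98003799e+00, -3.69926870e+01,
        1.78518961e-02,  8.29191558e-03,  2.15932351e-05]), 'position': array([0.20174348, 0.59120309, 0.2307261 ]), 'tool_rot': array([-3.14045954e+00,  9.01134955e-05,  2.81278548e+00]), 'force': array([-0.13674668,  0.62706401,  0.30591098]), 'moment': array([0.01117105, 0.02231386, 0.00276141]), 'grip_width': 0.08552727346478353}
scene {'fx': 439.02954985753183, 'fy': 439.02954985753183, 'cx': 321.7408444613271, 'cy': 201.84090079938315, 'T': array([[ 0.29581256,  0.49803221, -0.81514345,  1.42877112],
       [ 0.95496478, -0.17488582,  0.23970235, -0.25260883],
       [-0.02317755, -0.84934026, -0.52733664,  0.66344257],
       [ 0.        ,  0.        ,  0.        ,  1.        ]])}
top {'fx': 448.36908844851456, 'fy': 448.36908844851456, 'cx': 324.0730528877674, 'cy': 199.23096375714258, 'T': array([[-0.00724775, -0.99399834,  0.10915477,  0.40778203],
       [-0.9998821 ,  0.00572608, -0.01424747,  0.02884341],
       [ 0.01353693, -0.10924517, -0.99392266,  1.2156104 ],
       [ 0.        ,  0.        ,  0.        ,  1.        ]])}
wrist {'fx': 309.70691628693146, 'fy': 309.70691628693146, 'cx': 323.1135121143717, 'cy': 198.70023889060593, 'T': array([[ 3.23690504e-01,  9.07087827e-01,  2.69102456e-01,
         1.32904292e-01],
       [ 9.46162690e-01, -3.10085432e-01, -9.28611287e-02,
         6.14554883e-01],
       [-7.88448076e-04,  2.84672969e-01, -9.58624368e-01,
         3.72107743e-01],
       [ 0.00000000e+00,  0.00000000e+00,  0.00000000e+00,
         1.00000000e+00]])}
```

View pics/a_scene.png

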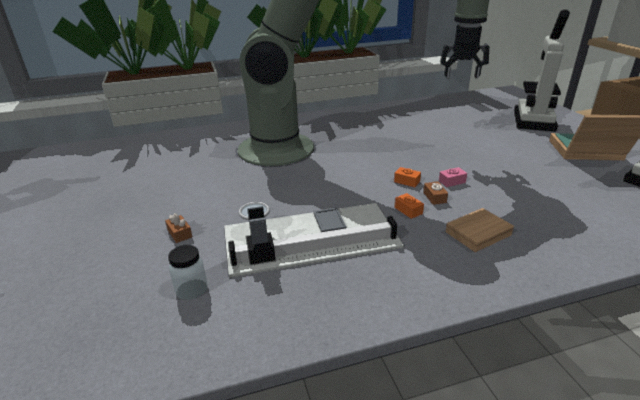

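View pics/a_top.png

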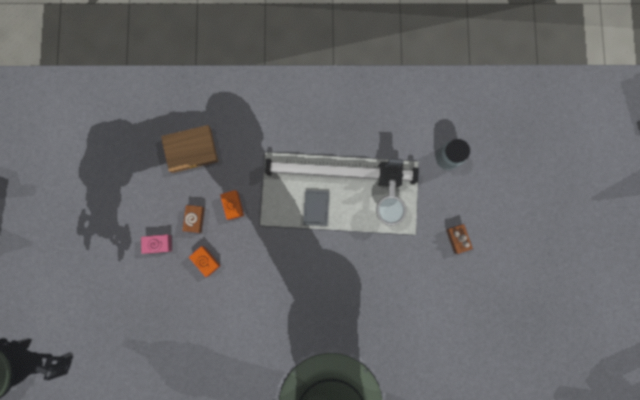

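View pics/a_wrist.png

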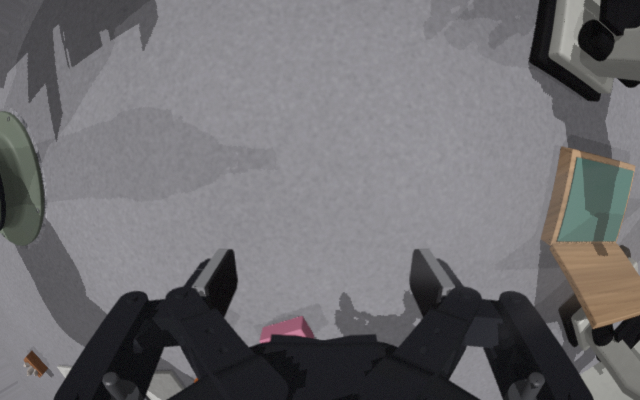

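The top picture shows the stand at about (265-420, 150-235), with the tray at (316,207), the carriage at (391,173) and the lens at (391,210). The brown shell block is at (192,218). The orange and pink look-alikes are at (231,206), (204,261) and (155,244). I'll enlarge it to measure.

Run:
```python
import cv2
im=cv2.imread("pics/a_top.png")
cv2.imwrite("pics/z1.png",cv2.resize(im[180:290,130:260],None,fx=6,fy=5.4,interpolation=cv2.INTER_CUBIC)[:600])
cv2.imwrite("pics/z2.png",cv2.resize(im[140:245,255:430],None,fx=4.5,fy=4.5,interpolation=cv2.INTER_CUBIC))
```

```text
(no output)
```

View pics/z1.png

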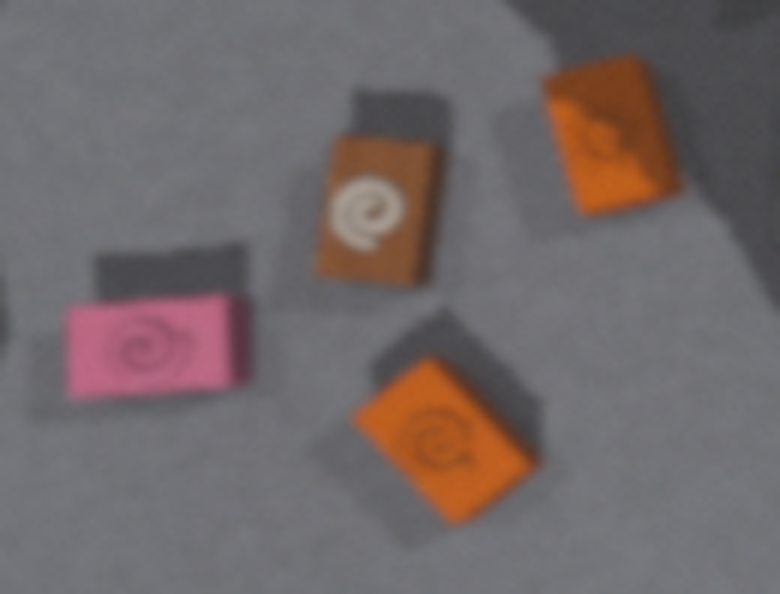

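View pics/z2.png

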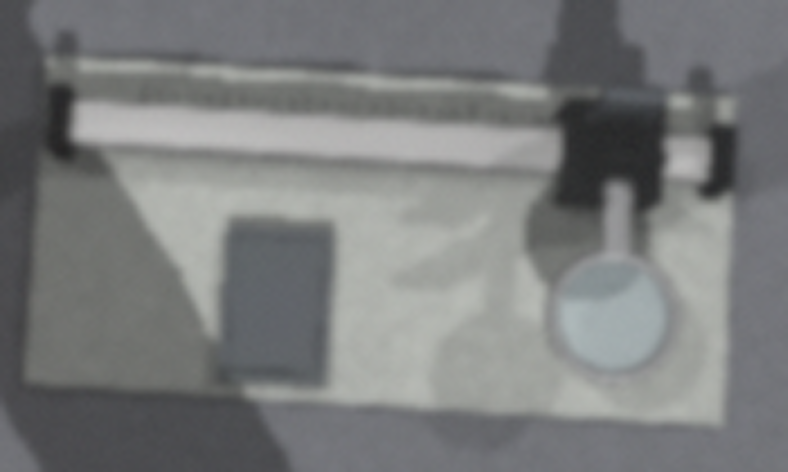

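```bash
cat > h.py <<'E'
import numpy as np,cv2
def back(c,px,z):
    T=c["T"]; px=np.atleast_2d(np.array(px,float))
    d=np.c_[(px[:,0]-c["cx"])/c["fx"],(px[:,1]-c["cy"])/c["fy"],np.ones(len(px))]@T[:3,:3].T
    o=T[:3,3]; s=(z-o[2])/d[:,2]
    return o+d*s[:,None]
def wback(c,px,z):
    T=c["T"]; px=np.atleast_2d(np.array(px,float))
    a=px-[c["cx"],c["cy"]]; r=np.linalg.norm(a,axis=1); th=r/c["fx"]
    d=np.c_[a/np.maximum(r,1e-9)[:,None]*np.sin(th)[:,None],np.cos(th)]@T[:3,:3].T
    o=T[:3,3]; s=(z-o[2])/d[:,2]
    return o+d*s[:,None]
def proj(c,P):
    T=c["T"]; q=(np.atleast_2d(P)-T[:3,3])@T[:3,:3]
    return np.c_[q[:,0]/q[:,2]*c["fx"]+c["cx"],q[:,1]/q[:,2]*c["fy"]+c["cy"]]
def wproj(c,P):
    T=c["T"]; q=(np.atleast_2d(P)-T[:3,3])@T[:3,:3]
    rho=np.linalg.norm(q[:,:2],axis=1); th=np.arctan2(rho,q[:,2])
    return q[:,:2]/rho[:,None]*(th*c["fx"])[:,None]+[c["cx"],c["cy"]]
def box(x,y,yaw,z,lx,ly):
    R=np.array([[np.cos(yaw),-np.sin(yaw)],[np.sin(yaw),np.cos(yaw)]])
    p=np.array([[1,1],[1,-1],[-1,-1],[-1,1]])*[lx/2,ly/2]@R.T+[x,y]
    return np.c_[p,np.full(4,z)]
E
python3 - <<'E'
from workcell import bot
from h import *
c=bot.calibration("top")
S=np.array([[335,137],[428,140],[413,284],[317,278]])/[6,5.4]+[130,180]
P=back(c,S,0.034); print("shell",P.round(4),P.mean(0))
print("angles long", np.degrees(np.arctan2(*(P[0]-P[3])[[1,0]])),np.degrees(np.arctan2(*(P[1]-P[2])[[1,0]])),"short",np.degrees(np.arctan2(*(P[0]-P[1])[[1,0]])))
f=lambda a:np.array(a)/4.5+[255,140]
Bc=back(c,f([[25,384],[722,425]]),0.01); print("base near edge",Bc, np.linalg.norm(Bc[1]-Bc[0]), "yaw",np.degrees(np.arctan2(*(Bc[0]-Bc[1])[[1,0]]))-90)
Tr=back(c,f([[228,216],[333,222],[327,386],[220,378]]),0.019); print("tray",Tr,Tr.mean(0))
yaw=np.arctan2(*(Bc[0]-Bc[1])[[1,0]])-np.pi/2
n=np.array([np.cos(yaw),np.sin(yaw)]); print("viewer ctr",Bc[:,:2].mean(0)+.1*n)
L=back(c,f([[612,314]]),0.08);print("lens",L, "grip",L[0,:2]+.1*n)
J=back(c,[[457,151]],0.1);print("jar",J)
print("crystal",back(c,[[459,239]],.034)); print("slide",back(c,[[189,148]],.03)); print("orange",back(c,[[231,205],[204,261],[155,244]],.034))
E
```

```text
shell [[0.5234 0.3765 0.034 ]
 [0.5217 0.3358 0.034 ]
 [0.4515 0.3407 0.034 ]
 [0.4547 0.3825 0.034 ]] [0.48780397 0.35887643 0.034     ]
angles long -5.009413128386392 -4.031526380298164 short 87.59118936564411
base near edge [[ 0.47071466  0.18250108  0.01      ]
 [ 0.4434921  -0.23351622  0.01      ]] 0.41690701956526294 yaw -3.7438760120620174
tray [[ 0.56988584  0.061006    0.019     ]
 [ 0.56592478 -0.00176845  0.019     ]
 [ 0.46788818  0.00261829  0.019     ]
 [ 0.47304415  0.06601346  0.019     ]] [0.51918574 0.03196733 0.019     ]
viewer ctr [ 0.55688997 -0.03203722]
lens [[ 0.5044932  -0.15770426  0.08      ]] grip [ 0.60427979 -0.16423391]
jar [[ 0.65177412 -0.32619664  0.1       ]]
crystal [[ 0.43001714 -0.34310107  0.034     ]]
slide [[0.67835981 0.37329191 0.03      ]]
orange [[0.52364168 0.25777305 0.034     ]
 [0.37762758 0.32559952 0.034     ]
 [0.42256881 0.45397475 0.034     ]]
```

servo_tool:
  plan:
    - [29,-23,0,0.025,-1]
    - [57,-47,0,0.05,-1]
    - [86,-70,0,0.075,-1]
    - [114,-93,0,0.1,-1]
    - [143,-117,0,0.125,-1]
    - [172,-140,0,0.15,-1]
    - [200,-163,0,0.175,-1]
    - [229,-186,-10,0.2,-1]
    - [258,-210,-20,0.225,-1]
    - [286,-233,-30,0.25,-1]
  squeeze: 40

```text
clock: 0.98
position: [0.4892, 0.3569, 0.2009]
tool_rot: [3.142, 0.0, 3.064]
force: [0.2, -0.1, -0.1]
grip_width: 0.0853
```

servo_tool:
  plan:
    - [0,0,-3,0,-1]
    - [0,0,-6,0,-1]
    - [0,0,-10,0,-1]
    - [0,0,-15,0,-1]
    - [0,0,-20,0,-1]
    - [0,0,-20,0,-1]
    - [0,0,-20,0,-1]
    - [0,0,-20,0,-1]
    - [0,0,-20,0,-1]
    - [0,0,-20,0,-1]

```text
clock: 1.82
position: [0.4879, 0.3587, 0.1816]
tool_rot: [3.141, 0.0, 3.063]
force: [-0.5, 0.0, 0.3]
grip_width: 0.0855
```

Run:
```python
from workcell import bot
from h import *
o=bot.observe();print(o["position"],o["tool_rot"],o["clock"],o["qpos"])
c=bot.calibration("wrist")
im=bot.grab_frame("wrist");cv2.imwrite("pics/b_wrist_raw.png",im)
t=bot.grab_frame("top");cv2.imwrite("pics/b_top.png",t)
np.save("b_T.npy",c["T"])
print(wproj(c,[[.488,.359,.034]]))
for a,col in((-4.5,(0,255,0)),):
    p=wproj(c,box(.488,.359,np.radians(a),.034,.07,.044));cv2.polylines(im,[np.int32(p*8)],True,col,1,shift=3)
cv2.imwrite("pics/b_wrist.png",im)
```

```text
[0.48788074 0.35867032 0.18156183] [3.14128678e+00 3.33538472e-04 3.06283031e+00] 1.8167 [-0.70685936  0.54510868 -0.03600174  1.70178907  0.02397249  0.89467113
  0.73939235]
[[323.67585935 185.77331988]]
```

View pics/b_wrist.png

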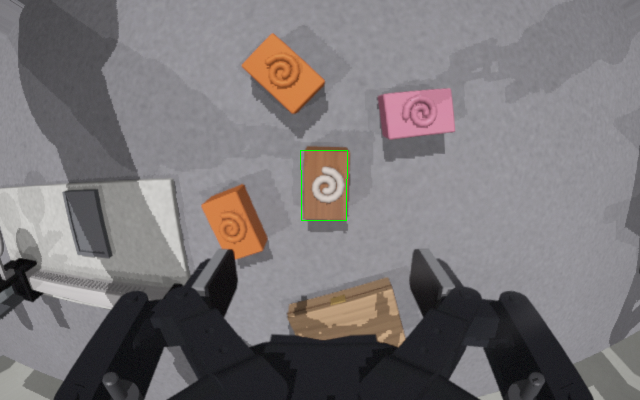

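Run:
```python
import cv2
im=cv2.imread("pics/b_wrist.png")
cv2.imwrite("pics/z3.png",cv2.resize(im[135:240,280:380],None,fx=5.5,fy=5.5,interpolation=cv2.INTER_CUBIC))
im=cv2.imread("pics/b_wrist_raw.png")
cv2.imwrite("pics/z4.png",cv2.resize(im[170:310,0:200],None,fx=4,fy=4,interpolation=cv2.INTER_CUBIC))
```

```text
(no output)
```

View pics/z3.png

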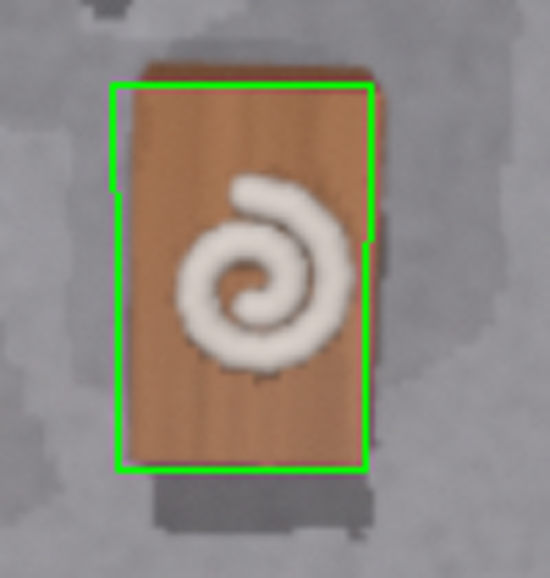

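View pics/z4.png

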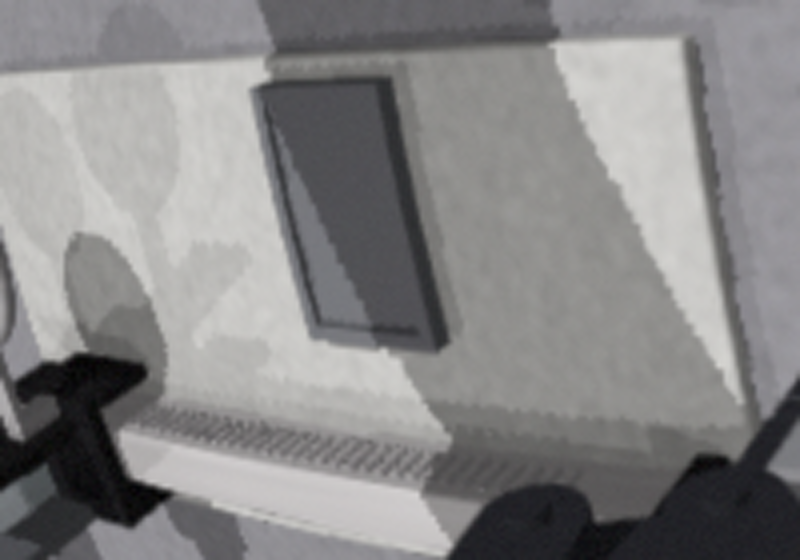

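servo_tool:
  plan:
    - [0,0,-15,0,-1]
    - [0,1,-40,0,-1]
    - [0,1,-65,0,-1]
    - [0,2,-90,0,-1]
    - [0,2,-110,0,-1]
    - [0,2,-130,0,-1]
    - [0,2,-145,0,-1]
    - [0,2,-158,0,-1]
    - [0,2,-167,0,-1]
    - [0,2,-171,0,-1]

```text
clock: 2.75
position: [0.4876, 0.3603, 0.0092]
tool_rot: [-3.141, -0.001, 3.063]
force: [-0.1, -0.5, 0.1]
grip_width: 0.0857
```

servo_tool:
  plan:
    - [0,0,0,0,-1]
    - [0,0,0,0,-0.2]
    - [0,0,0,0,0.2]
    - [0,0,0,0,0.5]
    - [0,0,0,0,1]
    - [0,0,0,0,1]
    - [0,0,0,0,1]
    - [0,0,0,0,1]
    - [0,0,0,0,1]
    - [0,0,0,0,1]
  squeeze: 40

```text
clock: 3.58
position: [0.4882, 0.3608, 0.0112]
tool_rot: [3.141, 0.001, 3.063]
force: [-1.1, -1.2, 7.2]
grip_width: 0.0433
```

servo_tool:
  plan:
    - [0,0,5,0,1]
    - [0,0,20,0,1]
    - [0,0,40,0,1]
    - [0,0,65,0,1]
    - [0,0,85,0,1]
    - [0,0,100,0,1]
    - [2,-15,105,0,1]
    - [4,-35,105,0,1]
    - [6,-60,105,0,1]
    - [8,-85,105,0,1]

```text
clock: 4.42
position: [0.4957, 0.2743, 0.1156]
tool_rot: [3.141, 0.0, 3.063]
force: [1.5, -0.6, -0.9]
grip_width: 0.0434
```

servo_tool:
  plan:
    - [3,-25,0,0,1]
    - [6,-55,0,0,1]
    - [9,-85,0,0.01,1]
    - [12,-115,0,0.01,1]
    - [15,-145,0,0.01,1]
    - [17,-175,0,0.01,1]
    - [19,-202,0,0.01,1]
    - [21,-222,0,0.01,1]
    - [23,-236,0,0.01,1]
    - [23,-243,0,0.01,1]

```text
clock: 5.25
position: [0.5189, 0.0299, 0.1155]
tool_rot: [-3.141, 0.0, 3.07]
force: [-0.4, 0.3, -1.1]
grip_width: 0.0433
```

servo_tool:
  plan:
    - [0,0,0,0,1]
    - [0,0,0,0,1]
    - [0,0,0,0,1]
    - [0,0,0,0,1]
    - [0,0,0,0,1]
    - [0,0,0,0,1]
    - [0,0,0,0,1]
    - [0,0,0,0,1]
    - [0,0,0,0,1]
    - [0,0,0,0,1]

```text
clock: 6.08
position: [0.5188, 0.0325, 0.1153]
tool_rot: [-3.142, -0.0, 3.073]
force: [0.2, -0.1, -0.9]
grip_width: 0.0431
```

Run:
```python
from workcell import bot
from h import *
o=bot.observe();print(o["position"],o["tool_rot"],o["clock"],o["grip_width"],o["force"])
c=bot.calibration("wrist")
im=bot.grab_frame("wrist");cv2.imwrite("pics/c_wrist_raw.png",im)
t=bot.grab_frame("top");cv2.imwrite("pics/c_top.png",t)
np.save("c_T.npy",c["T"])
p=wproj(c,box(.519,.032,np.radians(-3.74),.019,.094,.066));cv2.polylines(im,[np.int32(p*8)],True,(0,255,0),1,shift=3)
cv2.imwrite("pics/c_wrist.png",im)
```

```text
[0.51883572 0.03250945 0.11528776] [-3.14156363e+00 -2.29355250e-05  3.07272996e+00] 6.0833 0.04312634779371292 [ 0.21499645 -0.08563624 -0.89992041]
```

View pics/c_wrist.png

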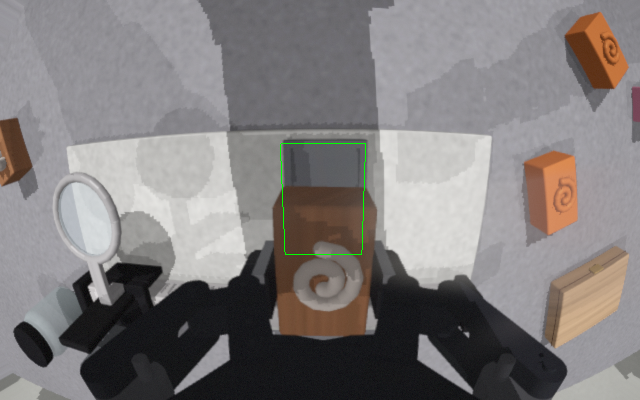

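Run:
```python
import cv2
im=cv2.imread("pics/c_wrist.png")
cv2.imwrite("pics/z5.png",cv2.resize(im[120:200,260:390],None,fx=6,fy=6,interpolation=cv2.INTER_CUBIC))
im=cv2.imread("pics/c_wrist_raw.png")
cv2.imwrite("pics/z6.png",cv2.resize(im[170:340,250:400],None,fx=3.5,fy=3.5,interpolation=cv2.INTER_CUBIC))
```

```text
(no output)
```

View pics/z5.png

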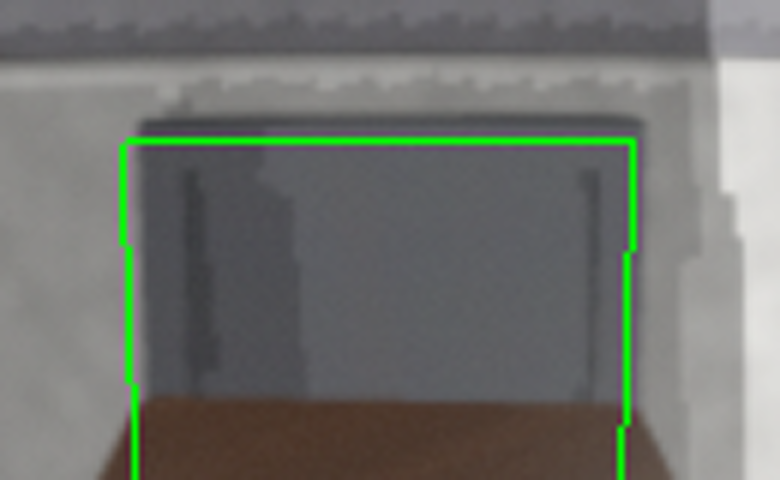

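View pics/z6.png

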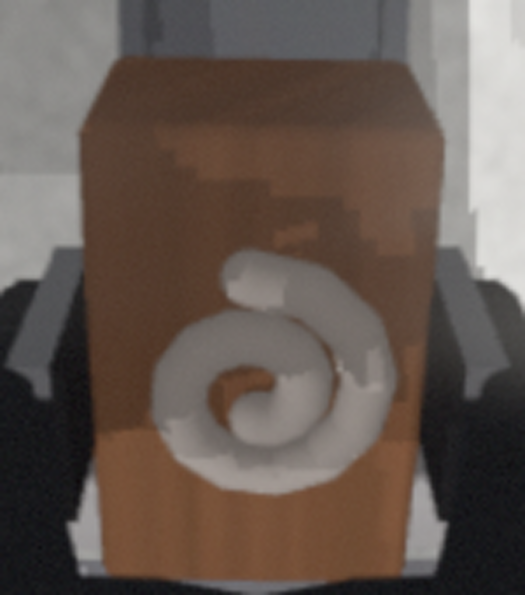

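Run:
```python
from workcell import bot
from h import *
c=bot.calibration("wrist"); c["T"]=np.load("c_T.npy"); print(c["T"][:3,3])
g=lambda a:np.array(a)/3.5+[250,170]
B=wback(c,g([[125,57],[408,62]]),.104); print("bottom near edge",B,B.mean(0))
Tt=wback(c,g([[80,132],[442,132]]),.138); print("top near edge",Tt,Tt.mean(0))
f=lambda a:np.array(a)/6+[260,120]
K=wback(c,f([[140,126],[641,126],[150,390],[639,390]]),.019); print("tray",K)
n=np.array([np.cos(np.radians(-3.74)),np.sin(np.radians(-3.74))])
print("tray ctr",K[:2,:2].mean(0)+.047*n,"block ctr",B[:,:2].mean(0)+.035*n,Tt[:,:2].mean(0)+.035*n)
```

```text
[0.44623274 0.03727625 0.25660481]
bottom near edge [[0.48351406 0.01557842 0.104     ]
 [0.48713724 0.05678445 0.104     ]] [0.48532565 0.03618143 0.104     ]
top near edge [[0.48376014 0.01420811 0.138     ]
 [0.48669715 0.05619241 0.138     ]] [0.48522865 0.03520026 0.138     ]
tray [[0.46820271 0.00507963 0.019     ]
 [0.47263495 0.06933142 0.019     ]
 [0.50318856 0.00302764 0.019     ]
 [0.5076855  0.06766679 0.019     ]]
tray ctr [0.51731874 0.03413977] block ctr [0.52025111 0.03389842] [0.52015411 0.03291724]
```

servo_tool:
  plan:
    - [-1,0,-8,0.005,1]
    - [-2,1,-22,0.01,1]
    - [-2,1,-38,0.01,1]
    - [-2,1,-52,0.01,1]
    - [-2,1,-63,0.01,1]
    - [-2,1,-71,0.01,1]
    - [-2,1,-77,0.01,1]
    - [-2,1,-81,0.01,1]
    - [-2,1,-83,0.01,1]
    - [-2,1,-84,0.01,1]

```text
clock: 7.02
position: [0.5169, 0.0335, 0.0313]
tool_rot: [3.142, 0.0, 3.083]
force: [0.1, -0.1, -0.8]
grip_width: 0.0434
```

servo_tool:
  plan:
    - [0,0,-1,0,1]
    - [0,0,-2,0,1]
    - [0,0,-3,0,1]
    - [0,0,-3.5,0,1]
    - [0,0,-4,0,1]
    - [0,0,-4,0,1]
    - [0,0,-4,0,1]
    - [0,0,-4,0,1]
    - [0,0,-4,0,1]
    - [0,0,-4,0,1]

```text
clock: 7.85
position: [0.5169, 0.0335, 0.0273]
tool_rot: [-3.142, 0.0, 3.083]
force: [-0.1, -0.4, -1.6]
grip_width: 0.0433
```

Run:
```python
from workcell import bot
from h import *
o=bot.observe();print(o["position"],o["tool_rot"],o["clock"],o["grip_width"],o["force"])
im=bot.grab_frame("wrist");cv2.imwrite("pics/d_wrist_raw.png",im)
```

```text
[0.51687237 0.03345369 0.02732029] [-3.14153368e+00  7.76923336e-05  3.08265196e+00] 7.85 0.04329637441209719 [-0.14609304 -0.36950222 -1.5935747 ]
```

View pics/d_wrist_raw.png

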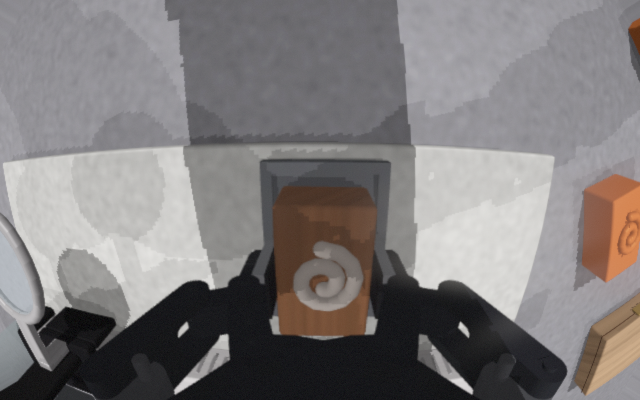

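servo_tool:
  plan:
    - [0,0,-0.5,0,1]
    - [0,0,-1,0,1]
    - [0,0,-1.5,0,1]
    - [0,0,-1.5,0,1]
    - [0,0,-1.5,0,0.8]
    - [0,0,-1.5,0,0.4]
    - [0,0,-1,0,0]
    - [0,0,0,0,-0.5]
    - [0,0,0,0,-1]
    - [0,0,0,0,-1]
  squeeze: 20

```text
clock: 8.73
position: [0.5169, 0.0335, 0.0273]
tool_rot: [-3.142, 0.0, 3.083]
force: [-1.1, -0.1, -0.2]
grip_width: 0.0776
```

servo_tool:
  plan:
    - [0,0,0,0,-1]
    - [0,0,0,0,-1]
    - [0,0,0,0,-1]
    - [0,0,5,0,-1]
    - [0,0,15,0,-1]
    - [0,0,35,0,-1]
    - [0,0,60,0,-1]
    - [0,0,90,0,-1]
    - [0,0,120,0,-1]
    - [0,0,140,0,-1]

```text
clock: 9.57
position: [0.5173, 0.0335, 0.1709]
tool_rot: [3.141, 0.003, 3.083]
force: [0.8, 0.4, 0.1]
grip_width: 0.0853
```

Run:
```python
from workcell import bot
from h import *
o=bot.observe();print(o["position"],o["tool_rot"],o["clock"],o["grip_width"],o["force"],o["qpos"])
c=bot.calibration("wrist");np.save("e_T.npy",c["T"])
im=bot.grab_frame("wrist");cv2.imwrite("pics/e_wrist_raw.png",im)
cv2.imwrite("pics/z7.png",cv2.resize(im[100:250,250:400],None,fx=4,fy=4,interpolation=cv2.INTER_CUBIC))
```

```text
[0.51731192 0.03352866 0.17086604] [3.14101208e+00 2.64812083e-03 3.08265524e+00] 9.5667 0.08528822855443445 [0.78156942 0.41369697 0.07820889] [-0.1351297   0.43217379 -0.05761099  1.93916235  0.0348243   0.76848022
  1.29942879]
```

View pics/e_wrist_raw.png

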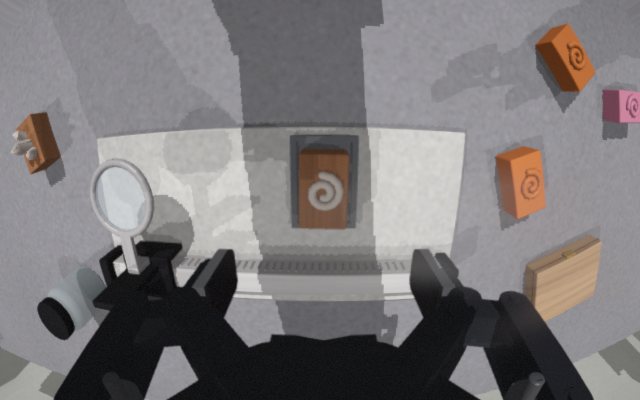

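View pics/z7.png

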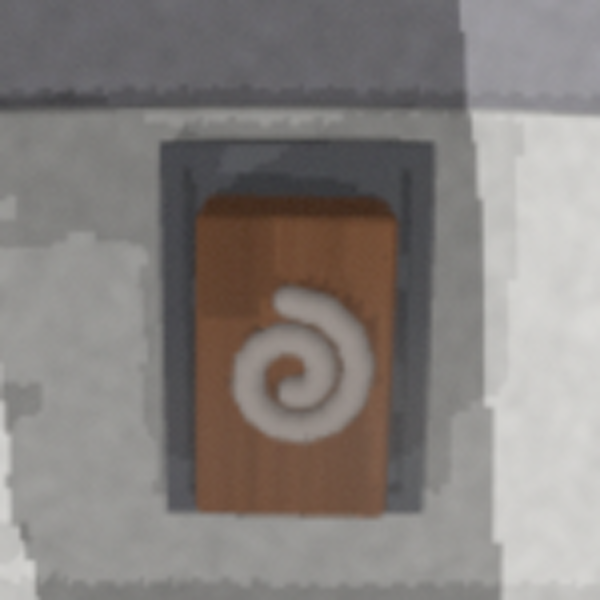

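Run:
```python
from workcell import bot
from h import *
c=bot.calibration("wrist"); c["T"]=np.load("e_T.npy")
f=lambda a:np.array(a)/4+[250,100]
n=np.array([np.cos(np.radians(-3.74)),np.sin(np.radians(-3.74))])
K=wback(c,f([[163,146],[434,146],[422,512],[168,510]]),.019);print("tray",K[:,:2],K.mean(0))
B=wback(c,f([[197,215],[397,215],[384,515],[197,512]]),.05);print("block",B[:,:2],B.mean(0))
# grip: fixed plate top, z .135
im=cv2.imread("pics/e_wrist_raw.png")
cv2.imwrite("pics/z8.png",cv2.resize(im[150:320,60:250],None,fx=4,fy=3.5,interpolation=cv2.INTER_CUBIC))
im=cv2.imread("pics/a_top.png")
cv2.imwrite("pics/z9.png",cv2.resize(im[145:235,365:425],None,fx=8,fy=6.5,interpolation=cv2.INTER_CUBIC))
```

```text
tray [[ 0.46880226  0.00559455]
 [ 0.47260061  0.06965365]
 [ 0.56525382  0.0637233 ]
 [ 0.56078631 -0.00108632]] [0.51686075 0.03447129 0.019     ]
block [[0.48151997 0.01509271]
 [0.48406194 0.05770929]
 [0.5526185  0.05220572]
 [0.54931353 0.0096017 ]] [0.51687848 0.03365236 0.05      ]
```

View pics/z8.png

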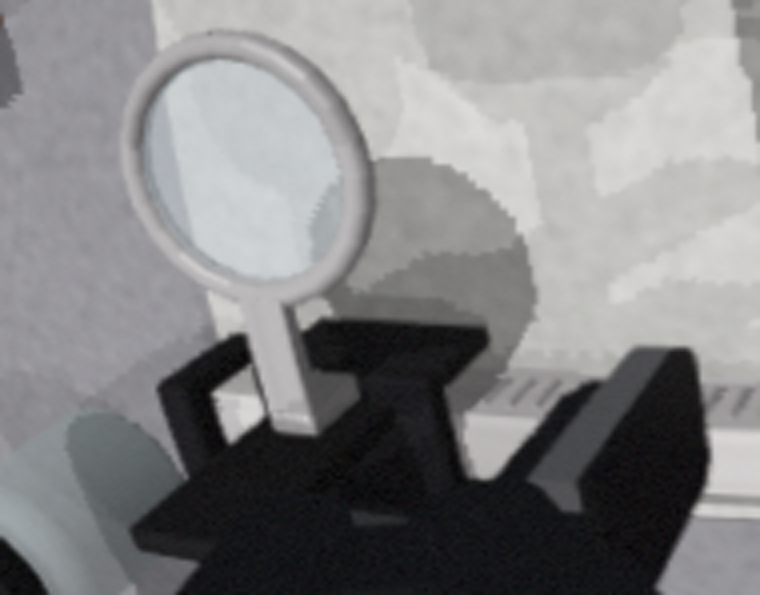

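View pics/z9.png

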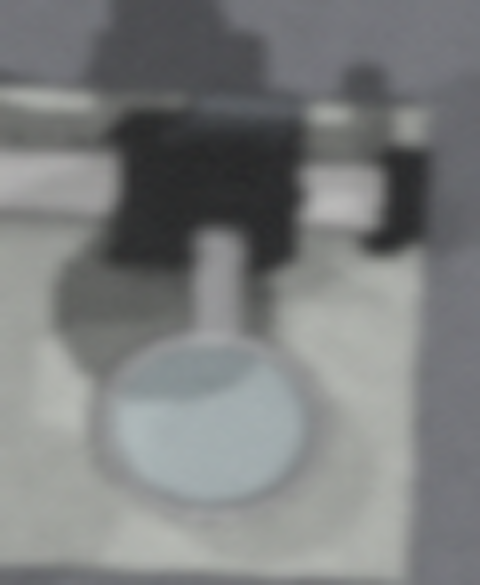

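Run:
```python
from workcell import bot
from h import *
c=bot.calibration("wrist"); c["T"]=np.load("e_T.npy")
f=lambda a:np.array(a)/[4,3.5]+[60,150]
print("lens wrist",wback(c,f([[248,168]]),.078))
r=wback(c,f([[122,150],[375,180],[215,30],[275,305]]),.078);print(r.mean(0),r)
ct=bot.calibration("top")
g=lambda a:np.array(a)/[8,6.5]+[365,145]
print("lens top",back(ct,g([[208,422]]),.078))
# carriage top corners z8 (z .056) left-near?, right edge ; plates in top
print("black top plate z8 corner (488,330)",wback(c,f([[488,330]]),.135))
print("carriage/plates top pic", back(ct,g([[120,110],[303,110]]),.135), back(ct,g([[110,262],[295,268]]),.056))
```

```text
lens wrist [[ 0.50255638 -0.15129364  0.078     ]]
[ 0.50242054 -0.15362696  0.078     ] [[ 0.49483503 -0.19203079  0.078     ]
 [ 0.50789883 -0.11544031  0.078     ]
 [ 0.46539453 -0.15233042  0.078     ]
 [ 0.54155375 -0.15470632  0.078     ]]
lens top [[ 0.50429161 -0.15802403  0.078     ]]
black top plate z8 corner (488,330) [[ 0.52378382 -0.06309269  0.135     ]]
carriage/plates top pic [[ 0.61767257 -0.12442404  0.135     ]
 [ 0.6174134  -0.18064063  0.135     ]] [[ 0.570942   -0.13105598  0.056     ]
 [ 0.56818072 -0.19162096  0.056     ]]
```

servo_tool:
  plan:
    - [5,-10,15,-0.12,-1]
    - [12,-27,30,-0.24,-1]
    - [20,-45,35,-0.36,-1]
    - [28,-63,35,-0.48,-1]
    - [36,-82,35,-0.6,-1]
    - [44,-100,35,-0.72,-1]
    - [52,-118,35,-0.84,-1]
    - [60,-136,35,-0.96,-1]
    - [68,-154,35,-1.08,-1]
    - [75,-170,35,-1.2,-1]

```text
clock: 10.45
position: [0.5921, -0.1376, 0.2031]
tool_rot: [3.141, 0.0, 1.877]
force: [0.0, -0.6, 0.5]
grip_width: 0.0854
```

servo_tool:
  plan:
    - [5,-10,0,-0.12,-1]
    - [9,-18,0,-0.24,-1]
    - [11,-24,0,-0.34,-1]
    - [11,-26,0,-0.377,-1]
    - [11,-26,0,-0.377,-1]
    - [11,-26,0,-0.377,-1]
    - [11,-26,0,-0.377,-1]
    - [11,-26,0,-0.377,-1]
    - [11,-26,0,-0.377,-1]
    - [11,-26,0,-0.377,-1]

```text
clock: 11.28
position: [0.6028, -0.1624, 0.2024]
tool_rot: [3.142, -0.0, 1.506]
force: [0.3, 0.3, 0.2]
grip_width: 0.0853
```

Run:
```python
from workcell import bot
from h import *
o=bot.observe();print(o["position"],o["tool_rot"],o["clock"],o["grip_width"],o["force"],o["qpos"])
c=bot.calibration("wrist");np.save("f_T.npy",c["T"])
im=bot.grab_frame("wrist");cv2.imwrite("pics/f_wrist_raw.png",im)
```

```text
[ 0.60280186 -0.16239257  0.20240626] [ 3.14153209e+00 -1.26950449e-04  1.50634497e+00] 11.2833 0.08531541479610134 [0.33642617 0.30994601 0.19133362] [-0.07670471  0.57945056  0.36964818  1.64614815 -0.24377648  0.96168713
  0.31370916]
```

View pics/f_wrist_raw.png

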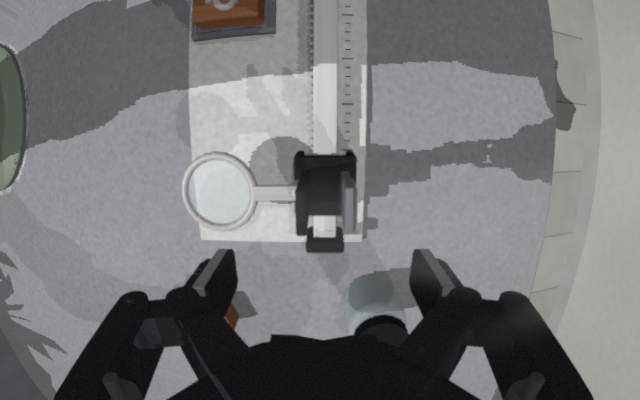

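Run:
```python
from workcell import bot
from h import *
c=bot.calibration("wrist");c["T"]=np.load("f_T.npy")
im=cv2.imread("pics/f_wrist_raw.png")
a=np.radians(-3.74);ux=np.array([np.cos(a),np.sin(a)]);uy=np.array([-np.sin(a),np.cos(a)])
g=np.array([.603,-.162])
big=cv2.resize(im[140:255,175:370],None,fx=4,fy=4,interpolation=cv2.INTER_CUBIC)
cv2.imwrite("pics/z10r.png",big.copy())
d=lambda p:np.int32(((p-[175,140]+.5)*4-.5)*8)
for (cx,z,w,l,col) in((-.018,.135,.008,.036,(0,255,0)),(.018,.128,.008,.036,(0,255,255)),(0,.056,.0,.060,(255,255,0))):
    p=wproj(c,box(*(g+cx*ux),a,z,w,l)); cv2.polylines(big,[d(p)],True,col,1,shift=3)
th=np.linspace(0,2*np.pi,60)
L=g-.1*ux
p=wproj(c,np.c_[L[0]+.038*np.cos(th),L[1]+.038*np.sin(th),np.full(60,.078)]);cv2.polylines(big,[d(p)],True,(0,0,255),1,shift=3)
cv2.imwrite("pics/z10.png",big)
```

```text
(no output)
```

View pics/z10.png

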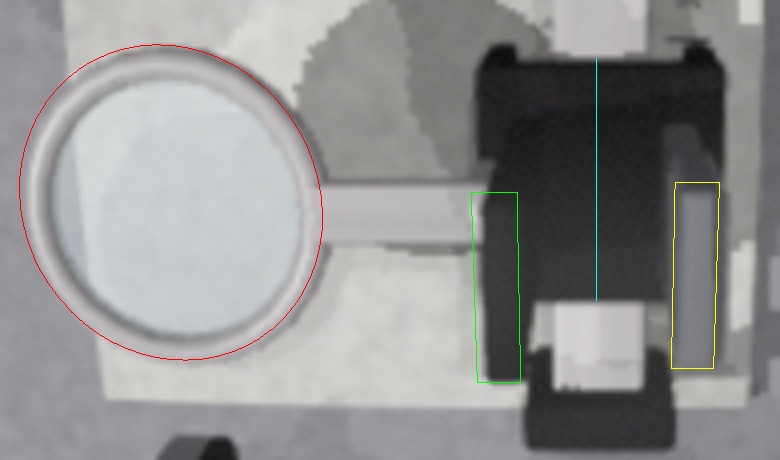

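View pics/z10r.png

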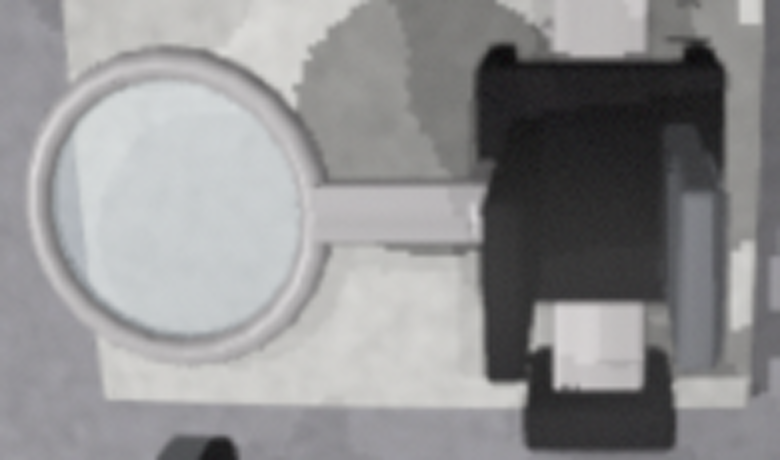

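servo_tool:
  plan:
    - [-1,0,-8,0,-1]
    - [-2,0,-22,0,-1]
    - [-2,0,-40,0,-1]
    - [-2,0,-58,0,-1]
    - [-2,0,-73,0,-1]
    - [-2,0,-85,0,-1]
    - [-2,0,-94,0,-1]
    - [-2,0,-100,0,-1]
    - [-2,0,-103,0,-1]
    - [-2,0,-103,0,-1]
  squeeze: 35

```text
clock: 12.17
position: [0.6008, -0.1625, 0.099]
tool_rot: [-3.141, -0.0, 1.506]
force: [0.5, 0.1, -0.1]
grip_width: 0.0854
```

servo_tool:
  plan:
    - [0,0,0,0,-0.7]
    - [0,0,0,0,-0.4]
    - [0,0,0,0,-0.2]
    - [0,0,0,0,0]
    - [0,0,0,0,0.1]
    - [0,0,0,0,0.2]
    - [0,0,0,0,0.3]
    - [0,0,0,0,0.5]
    - [0,0,0,0,0.8]
    - [0,0,0,0,1]

```text
clock: 13.0
position: [0.6005, -0.1629, 0.1007]
tool_rot: [3.141, -0.0, 1.505]
force: [-11.4, 1.3, 20.4]
grip_width: 0.0354
```

servo_tool:
  plan:
    - [0,0,0,0,1]
    - [0,0,0,0,1]
    - [0,0,0,0,1]
    - [0,0,0,0,1]
    - [0,0,0,0,1]
    - [0,0,0,0,1]
    - [0,0,0,0,1]
    - [0,0,0,0,1]
    - [0,0,0,0,1]
    - [0,0,0,0,1]

```text
clock: 13.83
position: [0.6005, -0.1629, 0.1007]
tool_rot: [3.141, -0.0, 1.505]
force: [-11.2, 0.4, 20.6]
grip_width: 0.0357
```

Run:
```python
from workcell import bot
from h import *
o=bot.observe();print(o["position"],o["tool_rot"],o["clock"],o["grip_width"],o["force"],o["moment"])
im=bot.grab_frame("wrist");cv2.imwrite("pics/g_wrist_raw.png",im)
```

```text
[ 0.60049936 -0.16292437  0.10065062] [ 3.14143656e+00 -8.69512327e-05  1.50516191e+00] 13.8333 0.03574420536632898 [-11.15237557   0.3909731   20.6008412 ] [ 0.20342124  1.68438264 -0.07846348]
```

View pics/g_wrist_raw.png

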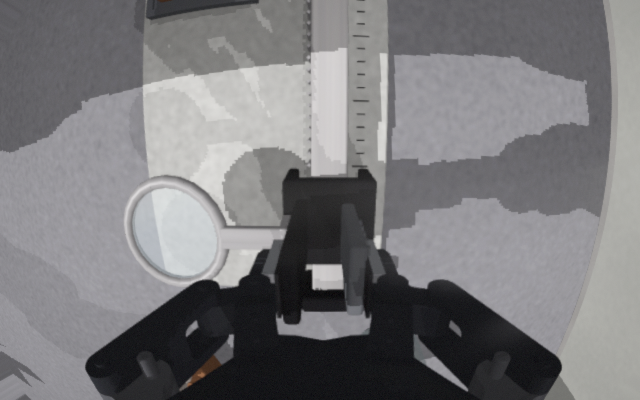

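servo_tool:
  plan:
    - [-0.3,0,1,0,1]
    - [0.0,6,1.5,0,1]
    - [0.5,13,1.5,0,1]
    - [1.0,20,1.5,0,1]
    - [1.5,27,1.5,0,1]
    - [1.9,34,1.5,0,1]
    - [2.4,41,1.5,0,1]
    - [2.8,47,1.5,0,1]
    - [3.1,52,1.5,0,1]
    - [3.3,55,1.5,0,1]

```text
clock: 14.72
position: [0.6041, -0.1059, 0.1009]
tool_rot: [-3.141, -0.0, 1.507]
force: [-4.3, -1.1, 1.4]
grip_width: 0.0354
```

Run:
```python
from workcell import bot
from h import *
o=bot.observe();print(o["position"],o["tool_rot"],o["clock"],o["grip_width"],o["force"],o["moment"])
im=bot.grab_frame("wrist");cv2.imwrite("pics/h_wrist_raw.png",im)
```

```text
[ 0.60410626 -0.10591621  0.10085722] [-3.14121990e+00 -4.60692949e-04  1.50680988e+00] 14.7167 0.035379308273066075 [-4.28224515 -1.14746023  1.40628594] [-0.21504402 -0.21571724 -0.09880143]
```

View pics/h_wrist_raw.png

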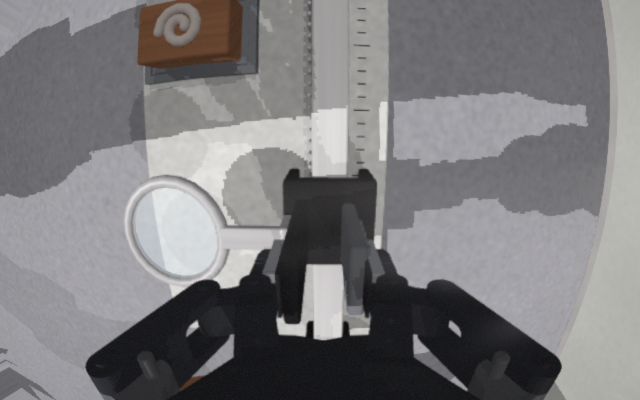

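servo_tool:
  plan:
    - [0.3,5,0,0,1]
    - [0.9,14,0,0,1]
    - [1.6,24,0,0,1]
    - [2.2,34,0,0,1]
    - [2.9,44,0,0,1]
    - [3.6,55,0,0,1]
    - [4.2,66,0,0,1]
    - [4.8,75,0,0,1]
    - [5.3,82,0,0,1]
    - [5.6,87,0,0,1]

```text
clock: 15.6
position: [0.6098, -0.0192, 0.1008]
tool_rot: [-3.142, -0.0, 1.507]
force: [-3.8, -0.1, 1.8]
grip_width: 0.035
```

Run:
```python
from workcell import bot
from h import *
o=bot.observe();print(o["position"],o["tool_rot"],o["clock"],o["grip_width"],o["force"],o["moment"])
np.save("i_T.npy",bot.calibration("wrist")["T"])
im=bot.grab_frame("wrist");cv2.imwrite("pics/i_wrist_raw.png",im)
im=bot.grab_frame("top");cv2.imwrite("pics/i_top.png",im)
cv2.imwrite("pics/z11.png",cv2.resize(im[140:245,255:430],None,fx=4.5,fy=4.5,interpolation=cv2.INTER_CUBIC))
```

```text
[ 0.60981386 -0.01919397  0.10082944] [-3.14155096e+00 -2.80778636e-04  1.50660514e+00] 15.6 0.03498094323782432 [-3.7812083  -0.09858621  1.75975341] [-0.33475026 -0.33923975 -0.05731409]
```

View pics/i_wrist_raw.png

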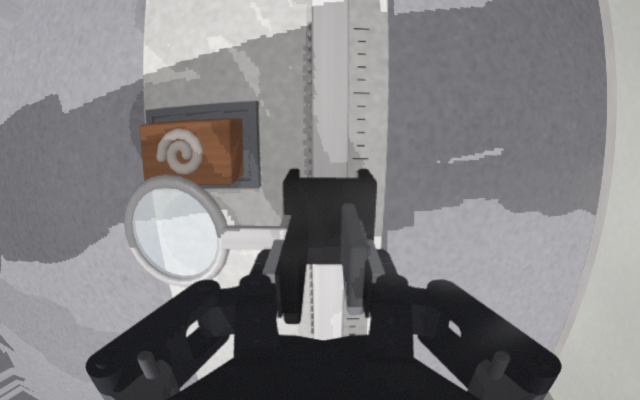

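View pics/z11.png

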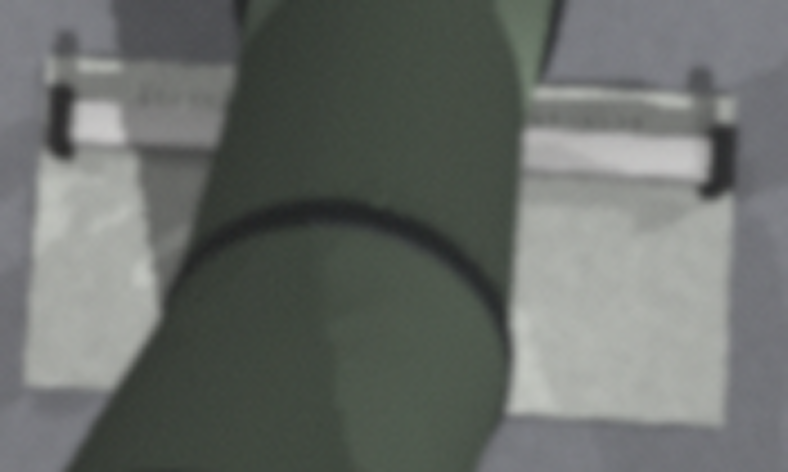

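Run:
```python
from workcell import bot
from h import *
c=bot.calibration("wrist");c["T"]=np.load("i_T.npy")
im=cv2.imread("pics/i_wrist_raw.png")
cv2.imwrite("pics/z12r.png",cv2.resize(im[90:295,110:300],None,fx=2.9,fy=2.9,interpolation=cv2.INTER_CUBIC))
a=np.radians(-3.74);ux=np.array([np.cos(a),np.sin(a)]);uy=np.array([-np.sin(a),np.cos(a)])
g=np.array([.6098,-.0192])+.0035*ux; L=g-.1*ux; b=np.array([.5169,.0337])
print("lens pred",L,"along",(b-L)@uy)
th=np.linspace(0,2*np.pi,60)
for p,col in((wproj(c,np.c_[L[0]+.038*np.cos(th),L[1]+.038*np.sin(th),np.full(60,.078)]),(0,0,255)),(wproj(c,box(*b,a,.05,.07,.044)),(0,255,0)),(wproj(c,box(*b,a,.019,.094,.066)),(255,255,0))):
    cv2.polylines(im,[np.int32(p*8)],True,col,1,shift=3)
cv2.imwrite("pics/z12.png",cv2.resize(im[90:295,110:300],None,fx=2.9,fy=2.9,interpolation=cv2.INTER_CUBIC))
```

```text
lens pred [ 0.51350551 -0.0129054 ] along 0.04672756886888177
```

View pics/z12.png

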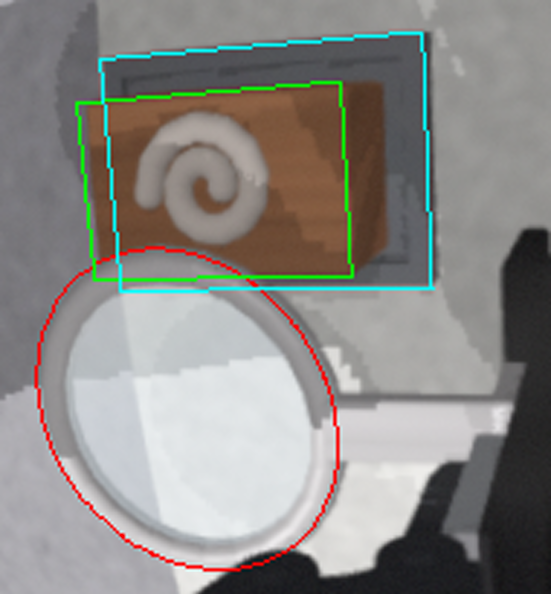

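servo_tool:
  plan:
    - [0.2,4,0,0,1]
    - [0.7,11,0,0,1]
    - [1.2,19,0,0,1]
    - [1.8,27,0,0,1]
    - [2.3,35,0,0,1]
    - [2.7,41,0,0,1]
    - [2.9,44,0,0,1]
    - [3,46,0,0,1]
    - [3,46,0,0,1]
    - [3,46,0,0,1]

```text
clock: 16.53
position: [0.6128, 0.0255, 0.1008]
tool_rot: [3.141, -0.0, 1.506]
force: [-4.0, 0.6, 1.9]
grip_width: 0.035
```

Run:
```python
from workcell import bot
from h import *
o=bot.observe();print(o["position"],o["tool_rot"],o["clock"],o["grip_width"],o["force"],o["moment"])
c=bot.calibration("wrist")
im=bot.grab_frame("wrist");cv2.imwrite("pics/j_wrist_raw.png",im)
a=np.radians(-3.74);ux=np.array([np.cos(a),np.sin(a)]);uy=np.array([-np.sin(a),np.cos(a)])
g=o["position"][:2]+.0035*ux; L=g-.1*ux; b=np.array([.5169,.0337]);print((b-L)@uy)
th=np.linspace(0,2*np.pi,60)
for p,col in((wproj(c,np.c_[L[0]+.038*np.cos(th),L[1]+.038*np.sin(th),np.full(60,.078)]),(0,0,255)),(wproj(c,box(*b,a,.05,.07,.044)),(0,255,0)),(wproj(c,box(*b,a,.019,.094,.066)),(255,255,0))):
    cv2.polylines(im,[np.int32(p*8)],True,col,1,shift=3)
cv2.imwrite("pics/z13.png",cv2.resize(im[130:300,100:300],None,fx=3,fy=3,interpolation=cv2.INTER_CUBIC))
```

```text
[0.6127844  0.02551354 0.10081223] [ 3.14149765e+00 -1.11385580e-04  1.50569352e+00] 16.5333 0.03504855306606179 [-4.01832964  0.64958159  1.90368569] [ 0.15066596 -0.38148214  0.00603826]
0.0019145799374692325
```

View pics/z13.png

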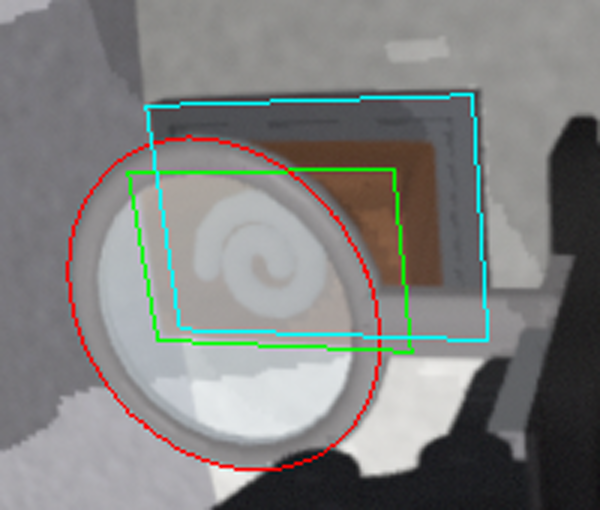

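servo_tool:
  plan:
    - [0,1,0,0,1]
    - [0,1,0,0,1]
    - [0,1,0,0,0.3]
    - [0,1,0,0,0]
    - [0,1,0,0,-0.5]
    - [0,1,0,0,-1]
    - [0,1,0,0,-1]
    - [0,1,0,0,-1]
    - [0,1,0,0,-1]
    - [0,1,0,0,-1]

```text
clock: 17.42
position: [0.6127, 0.0265, 0.1008]
tool_rot: [-3.141, 0.0, 1.506]
force: [-0.6, -0.4, 0.0]
grip_width: 0.0853
```

servo_tool:
  plan:
    - [0,0,5,0,-1]
    - [0,0,20,0,-1]
    - [0,0,40,0,-1]
    - [0,0,60,0,-1]
    - [0,0,80,0,-1]
    - [0,0,100,0,-1]
    - [0,0,115,0,-1]
    - [0,0,125,0,-1]
    - [0,0,130,0,-1]
    - [0,0,130,0,-1]

```text
clock: 18.25
position: [0.613, 0.0265, 0.2316]
tool_rot: [3.141, -0.0, 1.506]
force: [-1.0, -0.6, 0.5]
grip_width: 0.0855
```

Run:
```python
from workcell import bot
from h import *
o=bot.observe();print(o["position"],o["tool_rot"],o["clock"],o["grip_width"],o["force"],o["moment"])
c=bot.calibration("wrist");np.save("k_T.npy",c["T"])
im=bot.grab_frame("wrist");cv2.imwrite("pics/k_wrist_raw.png",im)
cv2.imwrite("pics/k_scene.png",bot.grab_frame("scene"))
cv2.imwrite("pics/z14.png",cv2.resize(im[110:260,170:380],None,fx=3.7,fy=3.7,interpolation=cv2.INTER_CUBIC))
```

```text
[0.61299182 0.02653602 0.23157172] [ 3.14050984e+00 -3.39671640e-04  1.50582096e+00] 18.25 0.08552068961615966 [-1.0292557  -0.62274147  0.47328263] [-0.03704386  0.03511691 -0.00879921]
```

View pics/z14.png

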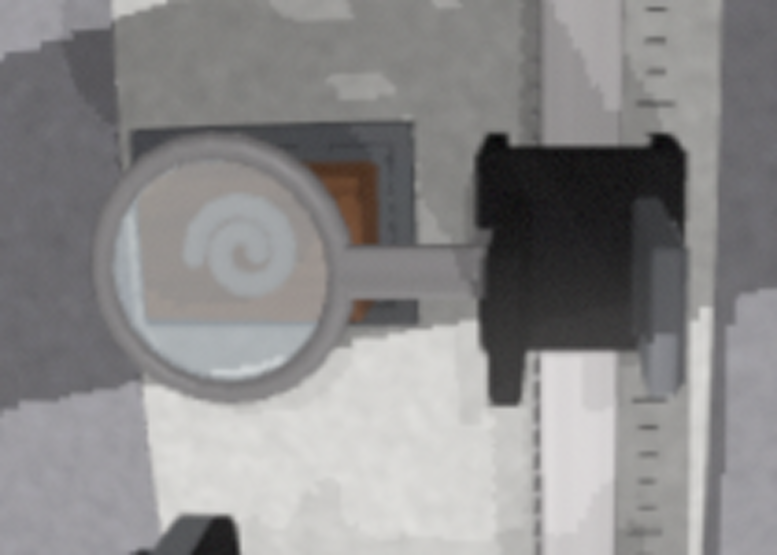

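View pics/k_scene.png

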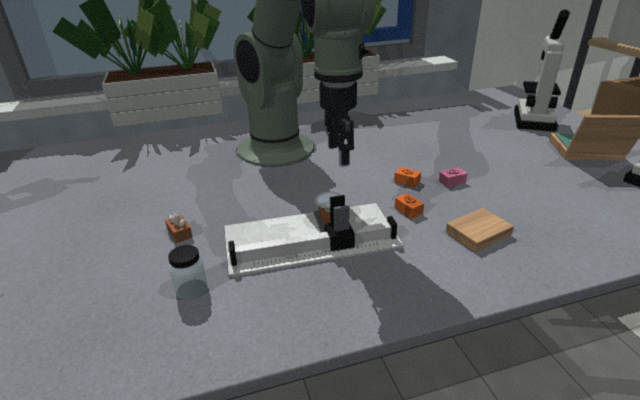

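servo_tool:
  plan:
    - [-10,30,5,0,-1]
    - [-25,65,10,0,-1]
    - [-45,100,20,0,-1]
    - [-65,135,20,0,-1]
    - [-85,170,20,0,-1]
    - [-105,205,20,0,-1]
    - [-125,240,20,0,-1]
    - [-145,275,20,0,-1]
    - [-165,310,20,0,-1]
    - [-185,340,20,0,-1]

```text
clock: 19.18
position: [0.4259, 0.3685, 0.2498]
tool_rot: [-3.141, 0.001, 1.507]
force: [1.0, 1.5, 0.0]
grip_width: 0.0856
```

servo_tool:
  plan:
    - [-5,10,0,0,-1]
    - [-5,10,0,0,-1]
    - [-5,10,0,0,-1]
    - [-5,10,0,0,-1]
    - [-5,10,0,0,-1]
    - [-5,10,0,0,-1]
    - [-5,10,0,0,-1]
    - [-5,10,0,0,-1]
    - [-5,10,0,0,-1]
    - [-5,10,0,0,-1]

```text
clock: 20.02
position: [0.4228, 0.3764, 0.2508]
tool_rot: [3.142, -0.0, 1.506]
force: [0.8, 0.4, 0.2]
grip_width: 0.0856
```

Run:
```python
from workcell import bot
from h import *
o=bot.observe();print(o["position"],o["clock"],o["force"])
c=bot.calibration("top");im=bot.grab_frame("top");cv2.imwrite("pics/l_top.png",im)
b=cv2.resize(im[140:245,255:430],None,fx=4.5,fy=4.5,interpolation=cv2.INTER_CUBIC)
cv2.imwrite("pics/z15.png",b)
# wrist measure from k
c=bot.calibration("wrist");c["T"]=np.load("k_T.npy")
f=lambda a:np.array(a)/3.7+[170,110]
a=np.radians(-3.74);uy=np.array([-np.sin(a),np.cos(a)]);ux=np.array([np.cos(a),np.sin(a)])
E=wback(c,f([[226,134],[228,402],[95,265],[352,265]]),.078)[:,:2];print("rim",E@uy,E@ux)
T=wback(c,f([[135,128],[413,122],[418,325]]),.019)[:,:2];print("tray along",T@uy,T@ux)
B=wback(c,f([[376,162],[372,320],[150,322]]),.018)[:,:2];print("blk bottom?",B@uy)
for (x,z) in((484,.135),(520,.135),(645,.128),(684,.128)): print(x,wback(c,f([[x,385]]),z)[0,:2]@ux)
```

```text
[0.4228452  0.37639442 0.25082098] 20.0167 [0.78136395 0.37651037 0.22056848]
rim [0.10505445 0.02953424 0.06976786 0.06888144] [0.51933541 0.5140822  0.4776602  0.55234796]
tray along [0.10148841 0.1005802  0.03481822] [0.46991304 0.56206555 0.5616668 ]
blk bottom? [0.08799271 0.03623611 0.03569041]
484 0.5914941272684567
520 0.599439279948279
645 0.6274830714034133
684 0.6363827752010747
```

View pics/z15.png

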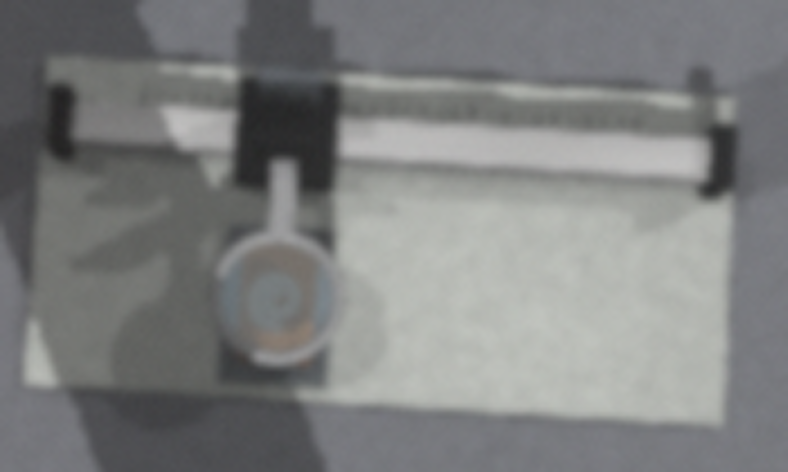

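Run:
```python
from workcell import bot
print(bot.job_done()); print(bot.observe()["clock"])
```

```text
the job is handed in; nothing more can be done
None
the job is handed in; nothing more can be done
```

I handed the job in at about 20 s on the robot's clock. The shell block is in the tray, the lens is centred over it and the carriage looks locked. The hand-in gave no verdict.

**What I did**
- I gripped the shell block across its 44 mm sides and lowered it into the tray while still held. It was let go on the tray floor and I backed the gripper off.
- I pinched the lock tab against its grip plate; the opening read about 35 mm, which means fully in. I slid the carriage about 190 mm, then let go and moved the arm clear.

**Last checks**
- **Block:** in the wrist picture taken just after release it measured within about 1 mm of the tray's centre. I judged it flat by eye and did not measure its tilt.
- **Lens:** it measured within about 2 mm of the tray's middle along the rail, and the unobstructed top view shows it centred over the block.
- **Lock tab:** the plates measured about 45 mm across, against 44 mm out and 37 mm pressed. I could not read the notch directly.
- **Bystanders:** in the last scene picture the crystal block, slide box and jar stood where they began. I judged this by eye.

**Disagreements:** the two cameras differed by about 2 mm on the tray, and by up to about 4 mm on the lens at its parking place. Closing on the grip briefly gave about 20 N upward and 11 N sideways at the wrist, which I eased before sliding.

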